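Check the dust extractor's filter against the film viewer

ROBOT

A 6-joint arm with a two-finger parallel gripper is mounted at the origin on the work surface. World frame = base frame: x ahead of the robot, y to its left, z up, the work surface at z = 0. Lengths are in m, angles in degrees, forces in N, time in s.
With the tool pointing down it reaches from about 0.275 to 0.75 m from the base axis. Payload 10.2 kg.
Tool frame: the origin (TCP) lies on the front face of the gripper's body, between the roots of the fingers; the fingertips stand manip.tcp_to_tips ahead of it and the grasp point (between the pads) lies 45 mm ahead of it (manip.tcp_to_tips is the distance from the TCP to the fingertips, in m); z points along the fingers, x is the direction in which the jaws open and shut, and the axes are right-handed (so a half turn about z gives the same grasp; the last joint's range is limited). The gripper opens to 88 mm and grips with 3 to 60 N. Pads are 18 mm wide; open, the fingers measure 123 mm over their backs; the gripper's body (75 mm by 187 mm) begins 45 mm behind the grasp point.
Start: joints at [51.429, 17.928, 85.812, -0, 76.261, -12.8], TCP at [0.228, 0.473, 0.303] pointing down, gripper open.
Joint ranges: [-168.41, 168.41], [-55.51, 124.54], [10.69, 146.95], [-70.63, 250.63], [1, 178], [-165.06, 165.06]. Speed limits (degrees/s): [136.94, 136.94, 172.46, 180, 180, 180].

INTERFACE

Orientations are given as [roll, pitch, yaw] about the fixed x, y, z axes, in that order (R = Rz(yaw) Ry(pitch) Rx(roll)).
In Python, from cell import manip gives the robot as it stands. The module is installed in compiled form; this text tells all that it offers.
- The arm moves only by the tool move_arm, never from a script. Its arguments are lists of equal length, an entry for each row: "xyz": the shift along the tool's x, y, z in units of 30 mm (1.0 is 30 mm), a list of three; "rotation": the turn, a rotation vector about the tool's x, y, z in rad, a list of three. In form: {"xyz": [[dx, dy, dz], ...], "rotation": [[ax, ay, az], ...]}. A call has exactly 5 rows; each row shifts and turns the pose as measured when the row begins, along the tool's axes as they then stand; what a row does not reach is not made up. A row lasts 1/10 s, in which the tool goes at most 50 mm and 8.59 degrees, less where a joint would pass 70% of its speed; a pose out of reach is approached as far as the arm can. A call is refused whole if a number of a shift passes 1 or a number of a turn 0.15, either way. A call with a gripper value outside its range is refused whole. "claw" is the opening, from -1 (shut) to 1 (fully open), so that 0 is half open, set as the call begins (left out, the last holds). The fingers move at their own pace and stop on an object; "newtons" is the grip in N (left out, the last holds). Time passes only in rows, so rows that do not move let the fingers close, or fill a call up. It gives the time, the measured TCP pose, the force and the opening at its end, in the units of the state.
- manip.read_state(): the state, without advancing time (a new reading comes with each control period).
- manip.read_camera(name): name is "side" or "top" or "wrist"; returns a dict with "frame" (420x560x3 uint8, blue, green, red), "z_map" (420x560 float32, m along the optical axis (not along the pixel's ray), 0 where there is no reading), "fx", "fy", "cx", "cy" (pixels), "T" (4x4, takes a point from camera to world coordinates). Camera axes: x right, y down, z forward; pixel columns grow to the right and rows downward; lengths in m; the calibration is good to about 2 mm. A picture is of the moment at which its call begins.
- manip.close_job(): hands the job in, once; it reports no verdict.
The state is a dict: "t": time; "joint_positions": joint angles; "dq": joint speeds; "joint_efforts": joint torques, N m; "position": TCP position; "tool_rot": TCP orientation; "wrist_force": force on the tool from outside, world axes, zero at the start; "ft_torque": the same for the moment, N m; "gripper_width": opening from 0.0 (shut) to 1.0 (fully open).
Only numpy, scipy, OpenCV 4.12 (cv2) and the standard library are available. Lean on these libraries where they do the work, as an engineer would, in place of code of your own. Each camera call takes 0.05 s, during which the arm holds its last target.

TASK

Check whether the benchtop dust extractor's filter is clogged: swing up the hinged flap on its top (there is a wire handle on its front edge) so that it stays standing open, then draw the filter cassette up out of its slot. Keeping it upright, hold it up to the lit screen of the film viewer: in front of the middle of the screen, face parallel to it and about a hand's breadth away, never letting it touch the viewer. Finish while still holding it there, with the flap left open and the casts, jars and tools around left undisturbed.

Things in the scene. Friction and masses are not known exactly. Their poses are not given: they have to be found in the camera images.
- extractor: benchtop dust extractor, white box fixed to the bench, 300 (x) x 240 (y) x 160 mm high. Origin: centre of underside; front faces its -x, z up. Front 125 mm: open-topped filter chamber under the flap (walls 7 mm, rim at 152, floor at 30 mm, 118 mm clear along x, 224 along y). Rear 175 mm: closed motor housing, flat top. The filter's slot is at x = -92 mm, y = 0; it holds only its side edges
- flap (a joint): hinge of the extractor's flap (125 x 236 x 8 mm, 0.25 kg, closes the chamber from above), rad: 0 shut, grows as the front edge swings up and back, stop at 1.8; a stiff friction hinge (0.35 N m) that stays at any angle; pulling by the handle takes about 4 N
- flap_hinge (a point): middle of the flap's hinge line, which runs along the extractor's y at x = -25 mm, 160 mm above the bench
- flap_handle (a point): middle of the bar of the flap's wire handle: a U of 10 mm round steel, bar 100 mm long parallel to the hinge, 40 mm in front of the flap's front edge (35 mm clear gap to the box), 165 mm from the hinge line; shut, it lies 156 mm above the bench. The bar can turn between gripper fingers as the flap swings
- filter: filter cassette, hidden while the flap is shut: upright plate, aluminium frame, white pleats, 14 mm thick (its x) x 170 wide (y) x 90 high (z), 0.15-0.31 kg. Origin: centre of this frame, 75 mm above the bench in the slot (2 mm play). A pull tab 36 mm wide (y), 27 high, 14 thick, flush with the frame's faces, stands on the middle of its top edge: tab centre 58.5 mm above the origin
- viewer: film viewer: white light box 280 mm wide (y), 36 mm thick, upright from 30 to 250 mm above the bench on a foot 120 x 240 mm; fixed to the bench. Origin: centre of its underside; the screen faces its own -x, z up
- screen_mid (a point): middle of the viewer's lit screen (250 mm wide, 190 mm high), on the screen's surface, 140 mm above the bench; axes as the viewer's: the screen looks along -x
- cast_on_extractor: white plaster dental cast, 62 x 64 x 38 mm, lying on the extractor's rear housing; origin under its centre; bystander
- cast_by_viewer: white plaster dental cast, 62 x 64 x 38 mm, on the bench in front of the viewer; origin under its centre; bystander
- jar: small clear jar with white lid, 52 mm across, 62 mm high, between the two machines; origin under its centre; bystander
- bur_block: aluminium block with burs standing in it, 90 x 42 mm, 45 mm high; origin under its centre; bystander
- wax_knife: spatula with wooden handle, 170 mm long, lying at the right; bystander
- bowl: black rubber mixing bowl, 120 mm across, 60 mm high, at the left; origin under its centre; bystander
- tub: white tub with grey lid, 72 mm across, 70 mm high, at the right; origin under its centre; bystander

How it is judged (in metres and radians):
On the way, in this order (a step that is already met when the one before it is completed fails the run):
1. the flap is swung open (above 1.2 rad) with the filter still in its slot (value of joint flap above 1.2 rad and z of filter in the frame of extractor below 0.1 m), for 0.2 s.
2. the filter is drawn up clear of the chamber, flap still open (value of joint flap above 1.2 rad and z of filter in the frame of extractor above 0.197 m and contact force between the fingers and filter above 2 N), for 0.1 s.
At the end, for the whole second after the job is handed in: Filter gripped, at rest, upright within 0.2 rad, centre 40-150 mm before the screen and within 40 mm of its middle sideways and in height, parallel within 0.26 rad, touching neither viewer, extractor nor cast; flap above 1.2 rad; no bystander moved 25 mm (value of joint flap above 1.2 rad and contact force between the fingers and filter above 2 N and x of filter in the frame of screen_mid between -0.15 and -0.04 m and y of filter in the frame of screen_mid between -0.04 and 0.04 m and z of filter in the frame of screen_mid between -0.04 and 0.04 m and angle between the x axis of filter and the x axis of screen_mid, either way round below 0.26 rad and angle between filter's own z axis and vertical below 0.2 rad and linear speed of filter below 0.03 m/s and contact force between filter and viewer below 0.3 N and contact force between filter and extractor below 0.3 N and contact force between filter and cast_by_viewer below 0.3 N and distance of each of cast_on_extractor, cast_by_viewer, jar, bur_block, wax_knife, bowl, tub from where it was at the start of the episode below 0.025 m); the arm keeps its last pose, push and grip.
It fails at once if the filter is tipped more than 0.5 rad from upright (angle between filter's own z axis and vertical above 0.5 rad).
It fails at once if the filter touches the viewer (contact force between filter and viewer above 1 N).
It fails at once if a bystander is moved more than 25 mm (distance of any of cast_on_extractor, cast_by_viewer, jar, bur_block, wax_knife, bowl, tub from where it was at the start of the episode above 0.025 m).
It also fails if it takes over 58 s, if anything falls off the work surface, if the arm or the gripper's body presses on something with over 40 N, if the wrist force passes 120 N, or if a joint passes its speed limit or range.

## Working session

There is one attempt and no reset: what is moved stays moved. The work goes in short steps, Python scripts to look and compute and a tool call to move; the robot and the scene stay as the last step left them, time stands still between calls to the robot, and variables do not carry over. Pictures are saved under pics/ and viewed, and the job is handed in when it is done.

Besides the shell and the picture viewer there is one more tool, called by a JSON object that holds its "fn" and its "kwargs", one argument or row to a line. move_arm: Moves the arm, as the interface text tells. Its arguments: {"type":"object","properties":{"xyz":{"type":"array"},"rotation":{"type":"array"},"claw":{"type":"number"},"newtons":{"type":"number"}},"required":["xyz","rotation"]}

```bash
mkdir -p pics; ls; cat > h.py <<'E'
import numpy as np, cv2
from cell import manip
def snap(n,f):
    c=manip.read_camera(n); cv2.imwrite('pics/'+f,c['frame']); np.savez('pics/'+f+'.npz',**{k:np.array(v) for k,v in c.items()}); return c
def pc(c):
    z=c['z_map']; v,u=np.mgrid[:z.shape[0],:z.shape[1]]
    P=np.stack([(u-c['cx'])/c['fx']*z,(v-c['cy'])/c['fy']*z,z,np.ones_like(z)],-1)@np.array(c['T']).T
    P=P[...,:3]; P[z==0]=np.nan; return P
E
python3 - <<'E'
from h import *
print(manip.read_state(), manip.tcp_to_tips)
for n in ['side','top','wrist']:
    c=snap(n,n+'0.png'); print(n,np.round(c['T'],3).tolist(),c['fx'])
E
```

```text
pics
{'t': 0.0, 'joint_positions': array([ 5.14292801e+01,  1.79578662e+01,  8.58537797e+01,  1.16923985e-03,
        7.62601305e+01, -1.27991249e+01]), 'dq': array([ 0.08657683,  0.04738777, -0.00245104,  0.00691467, -0.08856386,
       -0.07431619]), 'joint_efforts': array([ 8.63018431e-04, -4.02213943e+01, -2.52270752e+01,  6.93974574e-02,
        3.51540057e-02, -9.27718361e-05]), 'position': array([0.22815785, 0.47264761, 0.30217662]), 'tool_rot': array([-1.79982992e+02,  6.97413935e-02,  6.42281370e+01]), 'wrist_force': array([-0.48481783,  0.35335208,  0.70612258]), 'ft_torque': array([-0.02760266, -0.0058225 ,  0.04845002]), 'gripper_width': 1.001275441436082} 0.064
side [[0.451, -0.495, 0.743, -0.612], [-0.892, -0.234, 0.386, -0.61], [-0.017, -0.837, -0.547, 0.983], [0.0, 0.0, 0.0, 1.0]] 511.14800510534974
top [[0.004, -0.98, 0.198, 0.304], [-1.0, -0.001, 0.017, -0.018], [-0.017, -0.198, -0.98, 1.519], [0.0, 0.0, 0.0, 1.0]] 476.99259933688654
wrist [[0.435, 0.867, 0.241, 0.166], [0.9, -0.419, -0.118, 0.503], [-0.001, 0.269, -0.963, 0.385], [0.0, 0.0, 0.0, 1.0]] 296.8202768020572
```

View pics/side0.png

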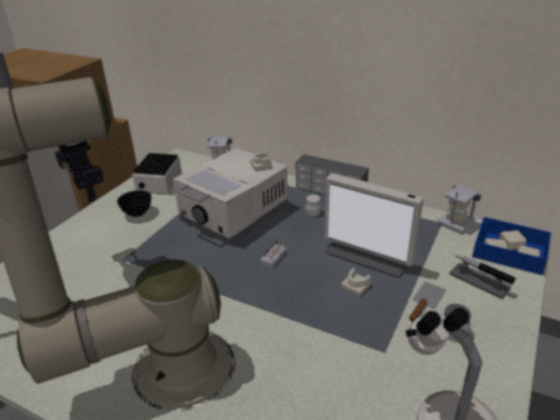

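View pics/top0.png

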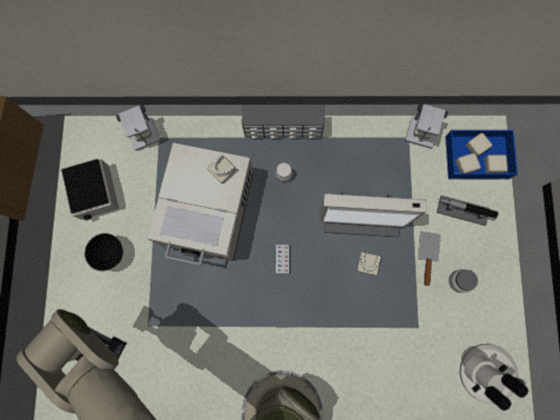

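View pics/wrist0.png

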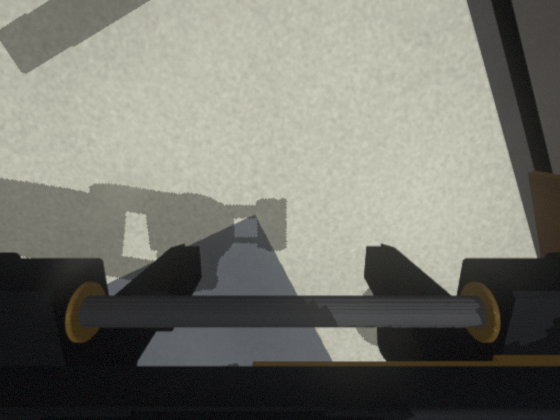

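The top view shows the extractor with corners at about (172,145), (250,157), (236,262) and (152,243), its handle at about (185,257), the viewer at about (375,210) and the cast by it at (370,263). Next I fit poses from depth.

```bash
cat > fit.py <<'E'
from h import *
def load(f): return dict(np.load('pics/'+f+'.npz'))
c=load('top0.png');P=pc(c)
m=(P[...,2]>0.145)&(P[...,2]<0.175)
box=np.zeros(m.shape,bool); box[135:275,140:260]=1
mm=(m&box).astype(np.uint8)
n,l,s,ce=cv2.connectedComponentsWithStats(mm); k=1+np.argmax(s[1:,4]); Q=P[l==k]
print(s[k],np.nanmedian(Q[:,2]))
# rect w/o handle: erode
mo=cv2.morphologyEx((l==k).astype(np.uint8),cv2.MORPH_OPEN,np.ones((13,13)))
Q=P[mo>0]
r=cv2.minAreaRect(Q[:,:2].astype(np.float32)); print('rect',r, cv2.boxPoints(r))
H=P[(mm>0)&(mo==0)]
# handle points
for f,b in [('top0.png',(235,270,150,220)),('side0.png',(215,250,165,235))]:
    P2=pc(load(f)); M=(abs(P2[...,2]-0.158)<0.015); M[:b[0]]=0;M[b[1]:]=0;M[:,:b[2]]=0;M[:,b[3]:]=0
    print(f,M.sum()); vv,uu=np.where(M)
    for i in range(0,len(vv),max(1,len(vv)//40)): print(uu[i],vv[i],np.round(P2[vv[i],uu[i]],3))
# viewer
M=(P[...,2]>0.235)&(P[...,2]<0.265); M[:180]=0; M[245:]=0; M[:,:310]=0; M[:,440:]=0
Q=P[M]; r=cv2.minAreaRect(Q[:,:2].astype(np.float32)); print('viewer top',M.sum(),r,cv2.boxPoints(r))
P2=pc(load('side0.png')); M=np.zeros(P2.shape[:2],bool); M[195:245,335:405]=1
Q=P2[M]; Q=Q[~np.isnan(Q[:,0])]; m0=np.median(Q,0);u,s_,vt=np.linalg.svd(Q-m0,full_matrices=False);print('screen',len(Q),m0,vt[2],s_)
E
python3 fit.py
```

```text
[ 147  143  103  123 7870] 0.16012111896960912
rect ((0.6248894929885864, 0.24230918288230896), (0.23970170319080353, 0.3015877902507782), 79.1240463256836) [[0.4541903  0.1530634 ]
 [0.75036097 0.0961588 ]
 [0.7955887  0.33155495]
 [0.49941802 0.38845956]]
top0.png 1067
150 235 [0.511 0.379 0.163]
176 235 [0.511 0.304 0.164]
202 235 [0.511 0.229 0.163]
158 236 [0.508 0.356 0.164]
184 236 [0.508 0.281 0.163]
210 236 [0.508 0.205 0.165]
166 237 [0.505 0.331 0.168]
192 237 [0.505 0.256 0.168]
218 237 [0.505 0.182 0.165]
175 238 [0.502 0.306 0.163]
203 238 [0.502 0.225 0.166]
159 239 [0.498 0.351 0.171]
185 239 [0.5   0.279 0.158]
211 239 [0.499 0.202 0.164]
169 240 [0.496 0.323 0.166]
195 240 [0.496 0.247 0.17 ]
159 241 [0.495 0.355 0.152]
185 241 [0.493 0.276 0.167]
211 241 [0.493 0.202 0.166]
179 242 [0.491 0.294 0.164]
205 242 [0.491 0.22  0.161]
178 243 [0.488 0.298 0.161]
204 243 [0.488 0.222 0.162]
178 244 [0.484 0.296 0.167]
204 244 [0.485 0.222 0.162]
182 245 [0.482 0.286 0.161]
210 245 [0.482 0.204 0.165]
194 246 [0.479 0.25  0.166]
167 247 [0.476 0.328 0.166]
208 247 [0.476 0.21  0.165]
203 248 [0.473 0.224 0.165]
202 249 [0.47  0.226 0.169]
204 250 [0.468 0.222 0.161]
209 251 [0.465 0.206 0.167]
165 253 [0.459 0.333 0.166]
203 255 [0.453 0.223 0.165]
200 257 [0.447 0.232 0.166]
171 259 [0.441 0.314 0.169]
182 260 [0.439 0.282 0.169]
193 261 [0.436 0.251 0.169]
188 263 [0.43  0.265 0.167]
200 265 [0.425 0.231 0.163]
side0.png 0
viewer top 1558 ((0.5856703519821167, -0.2543942928314209), (0.27891191840171814, 0.042640313506126404), 86.41536712646484) [[ 0.5556727  -0.3922444 ]
 [ 0.5982296  -0.3949104 ]
 [ 0.615668   -0.11654419]
 [ 0.5731111  -0.11387819]]
screen 3486 [ 0.57066669 -0.25850198  0.14974589] [-0.99815218  0.0605755  -0.00477886] [3.93339638 2.73025986 0.18181258]
```

```bash
python3 - <<'E'
import cv2
a=cv2.imread('pics/top0.png')[130:280,130:290]; b=cv2.imread('pics/side0.png')[140:260,160:310]
cv2.imwrite('pics/t0c.png',cv2.resize(a,None,fx=4,fy=4,interpolation=2)); cv2.imwrite('pics/s0c.png',cv2.resize(b,None,fx=4,fy=4,interpolation=2))
E
```

```text
(no output)
```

View pics/t0c.png

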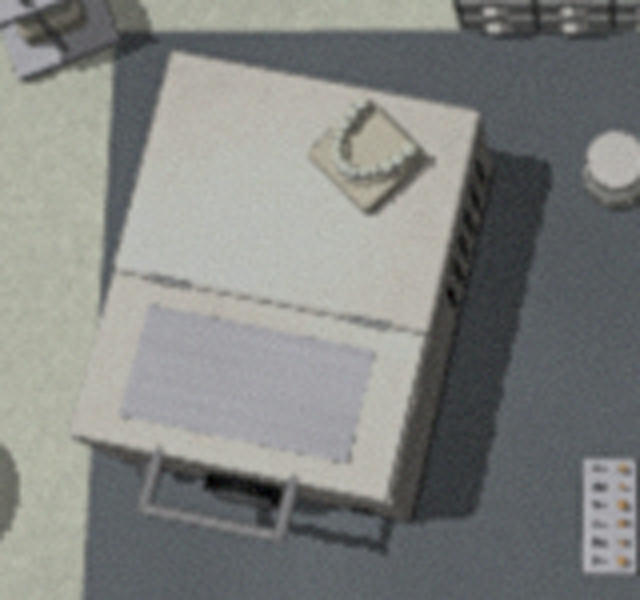

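View pics/s0c.png

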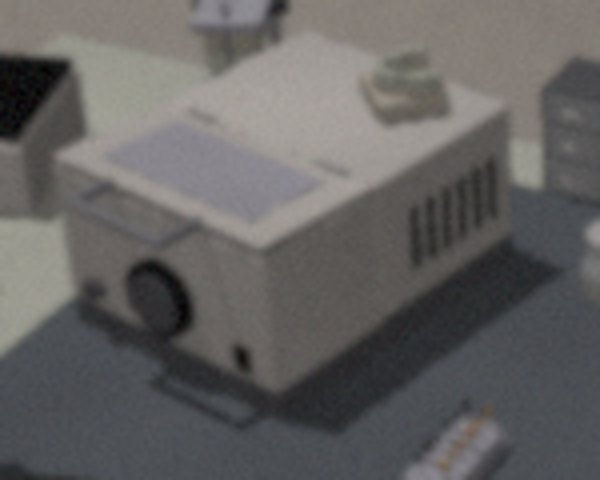

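```bash
cat > plan.py <<'E'
import sys
from h import *
from scipy.spatial.transform import Rotation as R
# usage: plan.py x y z yaw [rows]
EY=-10.9; ex=np.array([np.cos(np.radians(EY)),np.sin(np.radians(EY)),0]); ey=np.array([-ex[1],ex[0],0]); EC=np.array([0.6249,0.2423,0])
def E(x,y,z): return EC+ex*x+ey*y+np.array([0,0,z])
def plan(p,yaw,rows=None):
    s=manip.read_state(); P=np.array(s['position']); Q=R.from_euler('xyz',s['tool_rot'],degrees=True)
    T=R.from_euler('xyz',[180,0,yaw],degrees=True)
    print('t',round(s['t'],2),'pos',P.round(4),'rot',np.round(s['tool_rot'],2),'F',s['wrist_force'].round(2),'w',round(s['gripper_width']*88,1),'j',np.round(s['joint_positions'],0))
    dr=(T*Q.inv()).as_rotvec(); n=max(np.linalg.norm(dr)/0.148,np.linalg.norm(p-P)/0.0295); n=rows or int(np.ceil(n)); print('goal',np.round(p,4),'rows',n,'dist',np.round(p-P,4))
    X=[];W=[]
    for i in range(n):
        X.append(np.round(Q.inv().apply((p-P)/n/0.03) if n else 0,2).tolist()); st=R.from_rotvec(dr/n)
        W.append(np.round((Q.inv()*st*Q).as_rotvec(),3).tolist()); Q=st*Q
    for i in range(0,n,5): print(X[i:i+5],W[i:i+5])
if __name__=='__main__':
    a=sys.argv[1:]
    f=[float(v) for v in a[1:5]]; p=E(*f[:3]) if a[0]=='e' else np.array(f[:3])
    plan(p,f[3]+(EY if a[0]=='e' else 0),int(a[5]) if len(a)>5 else None)
E
python3 plan.py e -0.191 0 0.29 0
```

```text
t 0.15 pos [0.2282 0.4727 0.3023] rot [-1.7999e+02  5.0000e-02  6.4230e+01] F [0.09 0.21 0.32] w 87.9 j [ 51.  18.  86.  -0.  76. -13.]
goal [0.4373 0.2784 0.29  ] rows 10 dist [ 0.2092 -0.1943 -0.0123]
[[-0.28, 0.91, 0.04], [-0.16, 0.94, 0.04], [-0.03, 0.95, 0.04], [0.09, 0.95, 0.04], [0.21, 0.93, 0.04]] [[0.0, 0.0, 0.131], [0.0, 0.0, 0.131], [0.0, 0.0, 0.131], [0.0, 0.0, 0.131], [0.0, 0.0, 0.131]]
[[0.33, 0.89, 0.04], [0.45, 0.84, 0.04], [0.55, 0.77, 0.04], [0.65, 0.7, 0.04], [0.73, 0.61, 0.04]] [[0.0, 0.0, 0.131], [0.0, 0.0, 0.131], [0.0, 0.0, 0.131], [0.0, 0.0, 0.131], [0.0, 0.0, 0.131]]
```

{"fn": "move_arm", "kwargs": {
  "xyz": [
    [-0.28,0.91,0.04],
    [-0.16,0.94,0.04],
    [-0.03,0.95,0.04],
    [0.09,0.95,0.04],
    [0.21,0.93,0.04]
  ],
  "rotation": [
    [0,0,0.13],
    [0,0,0.13],
    [0,0,0.13],
    [0,0,0.13],
    [0,0,0.13]
  ],
  "claw": -0.45,
  "newtons": 20
}}

```text
t: 0.65
position: [0.3334, 0.3732, 0.295]
tool_rot: [180.0, 0.2, 26.0]
wrist_force: [-0.1, 0.9, -0.2]
gripper_width: 0.571
```

```bash
python3 plan.py e -0.191 0 0.29 0
```

```text
t 0.65 pos [0.3334 0.3732 0.295 ] rot [1.7998e+02 1.7000e-01 2.5980e+01] F [-0.12  0.94 -0.23] w 50.2 j [35. 15. 91.  0. 74.  9.]
goal [0.4373 0.2784 0.29  ] rows 5 dist [ 0.1039 -0.0947 -0.005 ]
[[0.35, 0.87, 0.03], [0.46, 0.82, 0.03], [0.56, 0.75, 0.03], [0.65, 0.68, 0.03], [0.73, 0.59, 0.03]] [[0.0, 0.001, 0.129], [0.0, 0.001, 0.129], [0.0, 0.001, 0.129], [0.0, 0.001, 0.129], [0.0, 0.001, 0.129]]
```

{"fn": "move_arm", "kwargs": {
  "xyz": [
    [0.35,0.87,0.03],
    [0.46,0.82,0.03],
    [0.56,0.75,0.03],
    [0.65,0.68,0.03],
    [0.73,0.59,0.03]
  ],
  "rotation": [
    [0,0,0.13],
    [0,0,0.13],
    [0,0,0.13],
    [0,0,0.13],
    [0,0,0.13]
  ]
}}

```text
t: 1.15
position: [0.4398, 0.2723, 0.2893]
tool_rot: [179.8, 0.2, -12.9]
wrist_force: [0.9, -0.0, 0.0]
gripper_width: 0.277
```

```bash
python3 plan.py e -0.191 0 0.29 0; python3 - <<'E'
from h import *
snap('wrist','w1.png')
E
```

```text
t 1.15 pos [0.4398 0.2723 0.2893] rot [179.81   0.22 -12.87] F [ 0.93 -0.01  0.02] w 24.4 j [19. 18. 88. -0. 74. 32.]
goal [0.4373 0.2784 0.29  ] rows 1 dist [-0.0025  0.0061  0.0007]
[[-0.13, -0.18, -0.02]] [[0.003, 0.004, -0.034]]
```

View pics/w1.png

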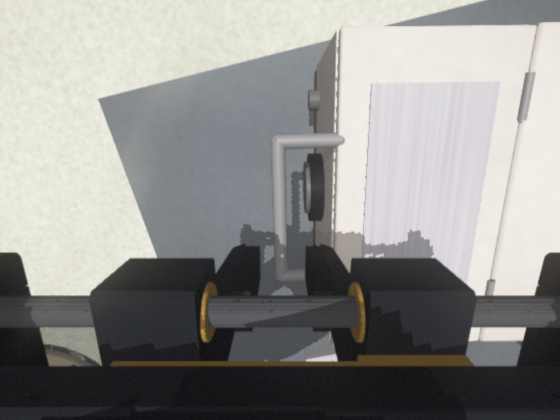

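The wrist view shows the bar as a vertical line at u≈281, v 140–275, lying between the fingers. I'll measure it.

```bash
python3 - <<'E'
from h import *
from plan import *
c=dict(np.load('pics/w1.png.npz'));P=pc(c)
for v in (142,170,200,230,260,274):
    row=P[v,268:296]; k=row[:,2]>0.13
    q=(row[k]-EC); print(v,k.sum(),np.round([np.median(q@ex),np.median(q@ey),np.median(q[:,2])],4))
q=P[60:240,345:520].reshape(-1,3)-EC; 
row=P[200,330:560]-EC
print(np.round((row@ex)[::15],3),np.round(row[::15,2],3))
k=[(540,60),(520,225)]
for u,v in k:
    q=P[v,u]-EC;print(u,v,q@ex,q@ey,q[2])
E
python3 plan.py e -0.192 0 0.206 0 5
```

```text
142 25 [-0.1857  0.0541  0.1699]
170 14 [-0.1894  0.0356  0.1691]
200 14 [-0.1895  0.0147  0.1696]
230 13 [-0.19   -0.0077  0.169 ]
260 13 [-0.1901 -0.0313  0.169 ]
274 21 [-0.1875 -0.0427  0.1694]
[-0.15  -0.143 -0.132 -0.122 -0.111 -0.1   -0.089 -0.078 -0.067 -0.056
 -0.045 -0.033 -0.022 -0.009  0.001  0.011] [0.141 0.168 0.166 0.167 0.165 0.165 0.165 0.164 0.164 0.163 0.163 0.16
 0.161 0.159 0.16  0.161]
540 60 -0.019292497077953646 0.09924759593665829 0.16134853522752526
520 225 -0.011134944890063983 -0.01280188060301596 0.16052463363150943
t 1.2 pos [0.4423 0.2699 0.2889] rot [ 1.7975e+02  1.5000e-01 -1.3420e+01] F [ 1.1  -2.85 -0.34] w 24.3 j [18. 18. 88. -0. 74. 32.]
goal [0.4364 0.2786 0.206 ] rows 5 dist [-0.006   0.0087 -0.0829]
[[-0.05, -0.05, 0.55], [-0.05, -0.05, 0.55], [-0.05, -0.05, 0.55], [-0.05, -0.05, 0.55], [-0.05, -0.05, 0.55]] [[0.001, 0.001, -0.009], [0.001, 0.001, -0.009], [0.001, 0.001, -0.009], [0.001, 0.001, -0.009], [0.001, 0.001, -0.009]]
```

{"fn": "move_arm", "kwargs": {
  "xyz": [
    [-0.22,-0.2,0.2],
    [0,0,0.6],
    [0,0,0.6],
    [0,0,0.6],
    [0,0,0.5]
  ],
  "rotation": [
    [0,0,-0.04],
    [0,0,0],
    [0,0,0],
    [0,0,0],
    [0,0,0]
  ]
}}

```text
t: 1.7
position: [0.4346, 0.2798, 0.2109]
tool_rot: [179.8, 0.1, -10.2]
wrist_force: [0.1, -0.8, -0.4]
gripper_width: 0.274
```

```bash
python3 plan.py e -0.190 0 0.206 0 5
```

```text
t 1.7 pos [0.4346 0.2798 0.2109] rot [ 1.7983e+02  1.4000e-01 -1.0240e+01] F [ 0.07 -0.79 -0.36] w 24.1 j [20. 22. 94. -0. 64. 30.]
goal [0.4383 0.2782 0.206 ] rows 5 dist [ 0.0038 -0.0016 -0.0049]
[[0.03, 0.01, 0.03], [0.03, 0.01, 0.03], [0.03, 0.01, 0.03], [0.03, 0.01, 0.03], [0.03, 0.01, 0.03]] [[0.001, 0.0, 0.002], [0.001, 0.0, 0.002], [0.001, 0.0, 0.002], [0.001, 0.0, 0.002], [0.001, 0.0, 0.002]]
```

{"fn": "move_arm", "kwargs": {
  "xyz": [
    [0.12,0,0.1],
    [0,0,0],
    [0,0,0],
    [0,0,0],
    [0,0,0]
  ],
  "rotation": [
    [0,0,0.01],
    [0,0,0],
    [0,0,0],
    [0,0,0],
    [0,0,0]
  ],
  "claw": -1,
  "newtons": 20
}}

```text
t: 2.2
position: [0.4388, 0.2799, 0.2072]
tool_rot: [179.7, -0.2, -10.3]
wrist_force: [0.8, -3.1, -3.0]
gripper_width: 0.083
```

```bash
python3 plan.py e -0.190 0 0.206 0 5; python3 - <<'E'
from h import *
snap('side','s2.png'); snap('wrist','w2.png')
a=cv2.imread('pics/s2.png')[140:260,160:310]; a=cv2.resize(a,(560,448)); b=cv2.imread('pics/w2.png')
E
```

```text
t 2.2 pos [0.4388 0.2799 0.2072] rot [179.65  -0.18 -10.27] F [ 0.82 -3.09 -3.  ] w 7.3 j [20. 23. 94. -0. 63. 30.]
goal [0.4383 0.2782 0.206 ] rows 5 dist [-0.0005 -0.0017 -0.0012]
[[-0.0, 0.01, 0.01], [-0.0, 0.01, 0.01], [-0.0, 0.01, 0.01], [-0.0, 0.01, 0.01], [-0.0, 0.01, 0.01]] [[0.001, -0.001, 0.002], [0.001, -0.001, 0.002], [0.001, -0.001, 0.002], [0.001, -0.001, 0.002], [0.001, -0.001, 0.002]]
```

View pics/w2.png

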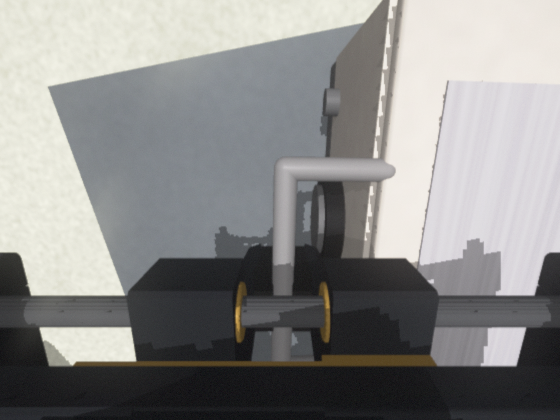

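View pics/s2.png

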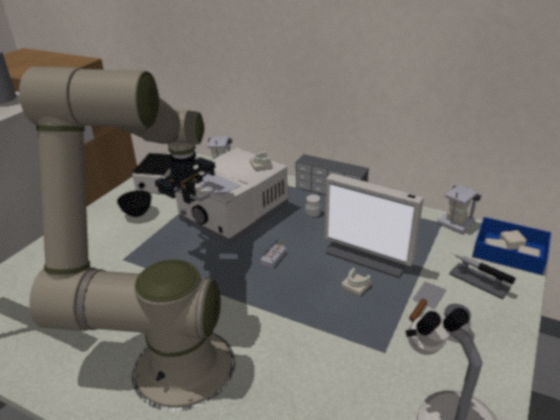

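The wrist view shows the bar (u≈284) held between the fingers at v≈300, with the gripper at roughly bar width. Now the arc.

{"fn": "move_arm", "kwargs": {
  "xyz": [
    [0.02,0,-0.44],
    [0.05,0,-0.44],
    [0.09,0,-0.43],
    [0.12,0,-0.42],
    [0.16,0,-0.41]
  ],
  "rotation": [
    [0,0,0],
    [0,0,0],
    [0,0,0],
    [0,0,0],
    [0,0,0]
  ]
}}

```text
t: 2.8
position: [0.4551, 0.2766, 0.273]
tool_rot: [179.6, -0.8, -10.2]
wrist_force: [14.0, -3.6, -11.2]
gripper_width: 0.078
```

```bash
cat > arc.py <<'E'
from h import *
from plan import *
s=manip.read_state(); q=s['position']-EC; print('e-frame',round(q@ex,4),round(q@ey,4),round(q[2],4),'theta',np.arctan2(q[2]-0.051-0.16+0.004,-0.025-q@ex),'r',np.hypot(q[2]-0.051-0.16+0.004,-0.025-q@ex),s['gripper_width']*88,s['wrist_force'].round(1),s['tool_rot'].round(1))
E
python3 arc.py; python3 -c "
from h import *
snap('top','t3.png')"
```

```text
e-frame -0.1733 0.0016 0.273 theta 0.41862934822168424 r 0.1622751321921007 6.8271185041408335 [ 14.   -3.6 -11.2] [179.6  -0.8 -10.2]
```

View pics/t3.png

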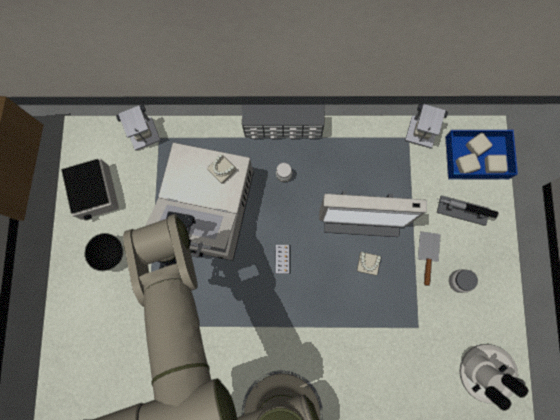

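{"fn": "move_arm", "kwargs": {
  "xyz": [
    [0.27,0,-0.37],
    [0.25,0,-0.36],
    [0.26,0,-0.35],
    [0.29,0,-0.33],
    [0.31,0,-0.31]
  ],
  "rotation": [
    [0,0,0],
    [0,0,0],
    [0,0,0],
    [0,0,0],
    [0,0,0]
  ]
}}

```text
t: 3.35
position: [0.4963, 0.2684, 0.3246]
tool_rot: [179.2, -0.6, -10.1]
wrist_force: [6.1, -1.6, -12.4]
gripper_width: 0.076
```

```bash
python3 arc.py
```

```text
e-frame -0.1312 0.0013 0.3246 theta 0.8360376006340964 r 0.15842500439045876 6.717282111410599 [  6.1  -1.6 -12.4] [179.2  -0.6 -10.1]
```

{"fn": "move_arm", "kwargs": {
  "xyz": [
    [0.35,0,-0.23],
    [0.35,0,-0.22],
    [0.36,0,-0.2],
    [0.38,0,-0.18],
    [0.39,0,-0.15]
  ],
  "rotation": [
    [0,0,0],
    [0,0,0],
    [0,0,0],
    [0,0,0],
    [0,0,0]
  ]
}}

```text
t: 3.85
position: [0.5486, 0.2583, 0.3538]
tool_rot: [178.8, 0.2, -10.0]
wrist_force: [-3.8, -4.4, -4.6]
gripper_width: 0.078
```

```bash
python3 arc.py;  python3 -c "
from h import *
snap('side','s4.png')"
```

```text
e-frame -0.0779 0.0013 0.3538 theta 1.224724187453686 r 0.15602654453772924 6.900948753602096 [-3.8 -4.4 -4.6] [178.8   0.2 -10. ]
```

View pics/s4.png

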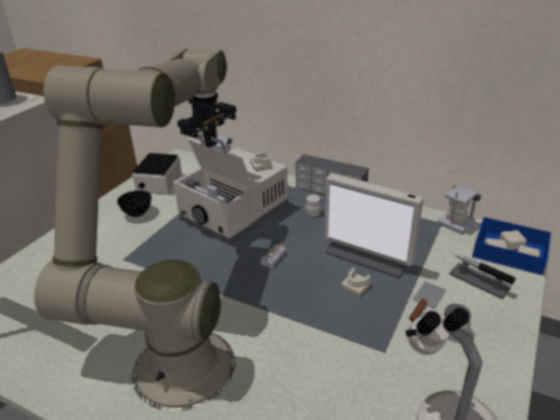

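The side view shows the flap well up at (225,160), held by the gripper. I'll continue to about 1.65 rad.

{"fn": "move_arm", "kwargs": {
  "xyz": [
    [0.43,0,-0.13],
    [0.43,0,-0.1],
    [0.44,0,-0.06],
    [0.44,0,-0.02],
    [0.44,0,0.01]
  ],
  "rotation": [
    [0,0,0],
    [0,0,0],
    [0,0,0],
    [0,0,0],
    [0,0,0]
  ]
}}

```text
t: 4.4
position: [0.6123, 0.2461, 0.3619]
tool_rot: [178.4, 0.8, -10.0]
wrist_force: [-4.6, -4.6, -2.0]
gripper_width: 0.074
```

```bash
python3 arc.py
```

```text
e-frame -0.0131 0.0014 0.3619 theta 1.647520039218821 r 0.15536083755496413 6.502284286775011 [-4.6 -4.6 -2. ] [178.4   0.8 -10. ]
```

Release, then go up.

{"fn": "move_arm", "kwargs": {
  "xyz": [
    [0,0,0],
    [0,0,0],
    [0,0,-0.2],
    [0,0,-0.8],
    [0,0,-0.9]
  ],
  "rotation": [
    [0,0,0],
    [0,0,0],
    [0,0,0],
    [0,0,0],
    [0,0,0]
  ],
  "claw": -0.2
}}

```text
t: 4.9
position: [0.6113, 0.2496, 0.4191]
tool_rot: [178.4, 1.0, -9.8]
wrist_force: [1.1, 0.2, 1.9]
gripper_width: 0.402
```

```bash
python3 plan.py e -0.092 0 0.42 90;  python3 -c "
from h import *
snap('side','s5.png')"
```

```text
t 4.9 pos [0.6113 0.2496 0.4191] rot [178.42   0.99  -9.78] F [1.12 0.22 1.87] w 35.4 j [ 12.  36.  41.  -1. 104.  22.]
goal [0.5346 0.2597 0.42  ] rows 11 dist [-0.0767  0.0101  0.0009]
[[-0.23, 0.01, 0.0], [-0.23, -0.02, 0.0], [-0.23, -0.06, 0.0], [-0.22, -0.09, -0.0], [-0.2, -0.12, -0.0]] [[0.001, 0.003, -0.141], [0.001, 0.003, -0.141], [0.001, 0.003, -0.141], [0.001, 0.003, -0.141], [0.001, 0.003, -0.141]]
[[-0.18, -0.14, -0.0], [-0.16, -0.17, -0.0], [-0.14, -0.19, -0.0], [-0.11, -0.21, -0.0], [-0.08, -0.22, -0.0]] [[0.001, 0.003, -0.141], [0.001, 0.003, -0.141], [0.001, 0.003, -0.141], [0.001, 0.003, -0.141], [0.001, 0.003, -0.141]]
[[-0.05, -0.23, -0.0]] [[0.001, 0.003, -0.141]]
```

View pics/s5.png

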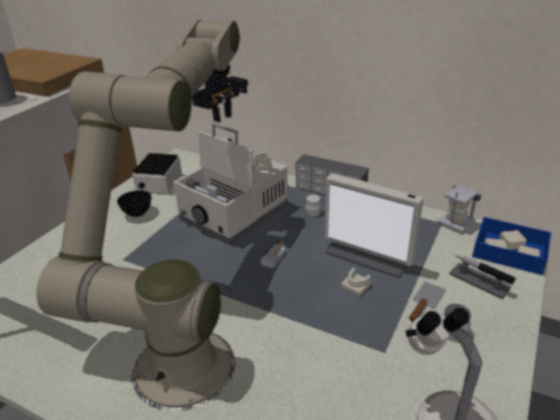

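The flap stands open near (225,160) with its handle free at (225,130). I'll turn 90° and move over the filter.

{"fn": "move_arm", "kwargs": {
  "xyz": [
    [-0.23,0.01,0],
    [-0.23,-0.02,0],
    [-0.23,-0.06,0],
    [-0.22,-0.09,0],
    [-0.2,-0.12,0]
  ],
  "rotation": [
    [0.001,0.003,-0.141],
    [0.001,0.003,-0.141],
    [0.001,0.003,-0.141],
    [0.001,0.003,-0.141],
    [0.001,0.003,-0.141]
  ],
  "claw": 0.36
}}

```text
t: 5.45
position: [0.573, 0.2562, 0.4296]
tool_rot: [179.2, -0.1, 32.3]
wrist_force: [0.9, 1.0, -0.8]
gripper_width: 0.679
```

{"fn": "move_arm", "kwargs": {
  "xyz": [
    [-0.18,-0.14,0],
    [-0.16,-0.17,0],
    [-0.14,-0.19,0],
    [-0.11,-0.21,0],
    [-0.08,-0.22,0]
  ],
  "rotation": [
    [0.001,0.003,-0.141],
    [0.001,0.003,-0.141],
    [0.001,0.003,-0.141],
    [0.001,0.003,-0.141],
    [0.001,0.003,-0.141]
  ]
}}

```text
t: 5.95
position: [0.5333, 0.2614, 0.433]
tool_rot: [178.9, -0.8, 74.7]
wrist_force: [0.3, -0.1, 0.4]
gripper_width: 0.682
```

```bash
python3 plan.py e -0.092 0 0.35 90 5
```

```text
t 5.95 pos [0.5333 0.2614 0.433 ] rot [178.89  -0.78  74.67] F [ 0.3  -0.09  0.4 ] w 60.0 j [ 15.  24.  58.   0.  96. -60.]
goal [0.5346 0.2597 0.35  ] rows 5 dist [ 0.0013 -0.0017 -0.083 ]
[[-0.02, 0.0, 0.55], [-0.01, 0.0, 0.55], [-0.01, 0.0, 0.55], [-0.01, 0.01, 0.55], [-0.01, 0.01, 0.55]] [[0.004, -0.003, -0.015], [0.004, -0.003, -0.015], [0.004, -0.003, -0.015], [0.004, -0.003, -0.015], [0.004, -0.003, -0.015]]
```

{"fn": "move_arm", "kwargs": {
  "xyz": [
    [-0.02,0,0.55],
    [-0.01,0,0.55],
    [-0.01,0,0.55],
    [-0.01,0.01,0.5],
    [-0.01,0.01,0.3]
  ],
  "rotation": [
    [0.005,-0.004,-0.03],
    [0.004,-0.003,-0.02],
    [0.004,-0.003,0],
    [0.004,-0.003,0],
    [0.004,-0.003,0]
  ]
}}

```text
t: 6.45
position: [0.5309, 0.2621, 0.363]
tool_rot: [179.5, -0.2, 78.2]
wrist_force: [0.0, 0.1, 0.5]
gripper_width: 0.679
```

```bash
python3 plan.py e -0.092 0 0.35 90 5;  python3 -c "
from h import *
snap('wrist','w6.png');snap('top','t6.png')"
```

```text
t 6.45 pos [0.5309 0.2621 0.363 ] rot [179.52  -0.18  78.19] F [0.03 0.07 0.53] w 59.8 j [ 15.  25.  67.  -0.  87. -63.]
goal [0.5346 0.2597 0.35  ] rows 5 dist [ 0.0037 -0.0024 -0.013 ]
[[-0.01, 0.03, 0.09], [-0.01, 0.03, 0.09], [-0.01, 0.03, 0.09], [-0.01, 0.03, 0.09], [-0.01, 0.03, 0.09]] [[0.002, -0.001, -0.003], [0.002, -0.001, -0.003], [0.002, -0.001, -0.003], [0.002, -0.001, -0.003], [0.002, -0.001, -0.003]]
```

View pics/w6.png

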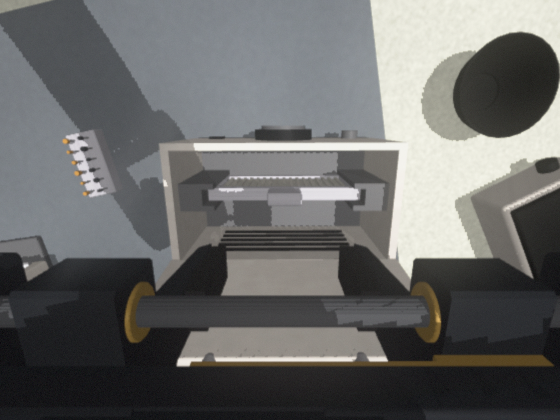

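View pics/t6.png

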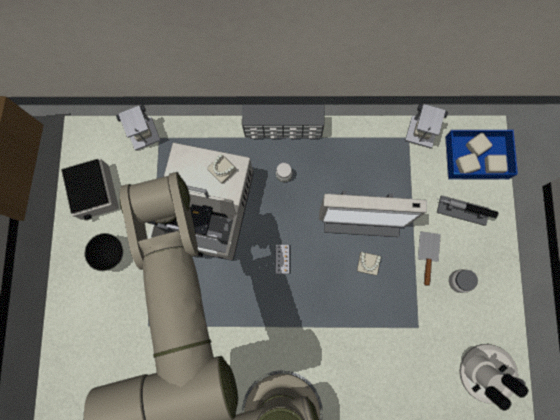

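The wrist view shows the filter top edge at v≈190, u 205–365, with the tab at (285,196). I'll locate the tab.

```bash
python3 - <<'E'
from h import *
from plan import *
c=dict(np.load('pics/w6.png.npz'));P=pc(c)-EC
X=P@ex;Y=P@ey;Z=P[...,2]
for v in range(180,210,3): print(v,np.round(Z[v,258:314:5],3), np.round(X[v,285],3))
m=(Z>0.14)&(Z<0.165); m[:,:255]=0;m[:,315:]=0;m[:182]=0;m[215:]=0
print(m.sum(),[(a[m].min().round(4),a[m].max().round(4),np.median(a[m]).round(4)) for a in (X,Y,Z)])
E
python3 plan.py e -0.092 0 0.184 90 10
```

```text
180 [0.064 0.068 0.054 0.053 0.067 0.067 0.055 0.054 0.067 0.067 0.054 0.054] -0.099
183 [0.073 0.087 0.074 0.073 0.088 0.088 0.073 0.074 0.088 0.074 0.076 0.087] -0.098
186 [0.112 0.113 0.113 0.112 0.114 0.113 0.114 0.116 0.115 0.115 0.114 0.115] -0.1
189 [0.12  0.12  0.124 0.13  0.131 0.13  0.13  0.13  0.13  0.12  0.121 0.12 ] -0.1
192 [0.121 0.12  0.142 0.145 0.144 0.146 0.146 0.144 0.146 0.121 0.12  0.12 ] -0.1
195 [0.121 0.122 0.148 0.147 0.148 0.147 0.147 0.146 0.146 0.12  0.119 0.12 ] -0.097
198 [0.12  0.12  0.148 0.147 0.146 0.147 0.148 0.147 0.147 0.12  0.121 0.119] -0.094
201 [0.03  0.03  0.147 0.147 0.147 0.147 0.147 0.148 0.147 0.029 0.028 0.03 ] -0.091
204 [0.029 0.031 0.147 0.147 0.148 0.148 0.148 0.147 0.147 0.03  0.029 0.03 ] -0.088
207 [0.029 0.03  0.03  0.029 0.03  0.03  0.031 0.03  0.03  0.031 0.029 0.03 ] -0.052
499 [(np.float64(-0.1004), np.float64(-0.0859), np.float64(-0.0939)), (np.float64(-0.0137), np.float64(0.0217), np.float64(0.0041)), (np.float64(0.1401), np.float64(0.1494), np.float64(0.147))]
t 6.55 pos [0.5311 0.2619 0.3629] rot [ 1.7957e+02 -1.5000e-01  7.8170e+01] F [-0.84 -0.02  0.02] w 60.0 j [ 15.  25.  67.  -0.  87. -63.]
goal [0.5346 0.2597 0.184 ] rows 10 dist [ 0.0035 -0.0022 -0.1789]
[[-0.01, 0.01, 0.6], [-0.01, 0.01, 0.6], [-0.01, 0.01, 0.6], [-0.01, 0.01, 0.6], [-0.01, 0.01, 0.6]] [[0.001, -0.0, -0.002], [0.001, -0.0, -0.002], [0.001, -0.0, -0.002], [0.001, -0.0, -0.002], [0.001, -0.0, -0.002]]
[[-0.01, 0.01, 0.6], [-0.01, 0.01, 0.6], [-0.01, 0.01, 0.6], [-0.01, 0.01, 0.6], [-0.01, 0.01, 0.6]] [[0.001, -0.0, -0.002], [0.001, -0.0, -0.002], [0.001, -0.0, -0.002], [0.001, -0.0, -0.002], [0.001, -0.0, -0.002]]
```

```bash
python3 plan.py e -0.0925 0.004 0.189 90 10
```

```text
t 6.55 pos [0.5311 0.2619 0.3629] rot [ 1.7957e+02 -1.5000e-01  7.8170e+01] F [-0.84 -0.02  0.02] w 60.0 j [ 15.  25.  67.  -0.  87. -63.]
goal [0.5348 0.2637 0.189 ] rows 10 dist [ 0.0038  0.0018 -0.1739]
[[0.01, 0.01, 0.58], [0.01, 0.01, 0.58], [0.01, 0.01, 0.58], [0.01, 0.01, 0.58], [0.01, 0.01, 0.58]] [[0.001, -0.0, -0.002], [0.001, -0.0, -0.002], [0.001, -0.0, -0.002], [0.001, -0.0, -0.002], [0.001, -0.0, -0.002]]
[[0.01, 0.01, 0.58], [0.01, 0.01, 0.58], [0.01, 0.01, 0.58], [0.01, 0.01, 0.58], [0.01, 0.01, 0.58]] [[0.001, -0.0, -0.002], [0.001, -0.0, -0.002], [0.001, -0.0, -0.002], [0.001, -0.0, -0.002], [0.001, -0.0, -0.002]]
```

{"fn": "move_arm", "kwargs": {
  "xyz": [
    [0.08,0.12,0.5],
    [0.01,0.01,0.6],
    [0.01,0.01,0.6],
    [0,0,0.6],
    [0,0,0.6]
  ],
  "rotation": [
    [0.006,-0.003,-0.017],
    [0,0,0],
    [0,0,0],
    [0,0,0],
    [0,0,0]
  ]
}}

```text
t: 7.05
position: [0.5379, 0.2652, 0.2755]
tool_rot: [179.5, -0.2, 79.4]
wrist_force: [0.4, 0.7, -0.4]
gripper_width: 0.682
```

```bash
python3 plan.py e -0.0925 0.004 0.189 90 5
```

```text
t 7.05 pos [0.5379 0.2652 0.2755] rot [179.47  -0.22  79.42] F [ 0.41  0.74 -0.36] w 60.0 j [ 15.  28.  75.  -0.  76. -64.]
goal [0.5348 0.2637 0.189 ] rows 5 dist [-0.0031 -0.0014 -0.0865]
[[-0.02, -0.02, 0.58], [-0.02, -0.02, 0.58], [-0.01, -0.02, 0.58], [-0.01, -0.02, 0.58], [-0.01, -0.02, 0.58]] [[0.002, -0.001, 0.001], [0.002, -0.001, 0.001], [0.002, -0.001, 0.001], [0.002, -0.001, 0.001], [0.002, -0.001, 0.001]]
```

{"fn": "move_arm", "kwargs": {
  "xyz": [
    [-0.05,-0.08,0.6],
    [0,0,0.6],
    [0,0,0.6],
    [0,0,0.5],
    [0,0,0.3]
  ],
  "rotation": [
    [0.006,-0.003,0.005],
    [0,0,0],
    [0,0,0],
    [0,0,0],
    [0,0,0]
  ]
}}

```text
t: 7.55
position: [0.536, 0.2647, 0.1915]
tool_rot: [179.9, -0.1, 79.3]
wrist_force: [0.1, -0.7, 0.4]
gripper_width: 0.678
```

```bash
python3 plan.py e -0.0925 0.004 0.189 90 1;  python3 -c "
from h import *
snap('wrist','w7.png')"
```

```text
t 7.55 pos [0.536  0.2647 0.1915] rot [ 1.7987e+02 -5.0000e-02  7.9350e+01] F [ 0.06 -0.74  0.4 ] w 59.7 j [ 15.  33.  81.  -0.  66. -64.]
goal [0.5348 0.2637 0.189 ] rows 1 dist [-0.0012 -0.0009 -0.0025]
[[-0.04, -0.03, 0.08]] [[0.002, -0.001, 0.004]]
```

View pics/w7.png

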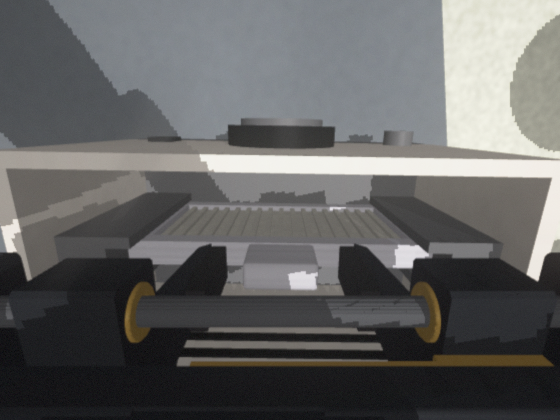

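The tab (280,265) sits centred between the fingertips at (210,270) and (360,270). I'll close on it.

{"fn": "move_arm", "kwargs": {
  "xyz": [
    [-0.02,-0.03,0.06],
    [0,0,0],
    [0,0,0],
    [0,0,0],
    [0,0,0]
  ],
  "rotation": [
    [0,0,0],
    [0,0,0],
    [0,0,0],
    [0,0,0],
    [0,0,0]
  ],
  "claw": -1,
  "newtons": 45
}}

```text
t: 8.1
position: [0.5353, 0.2644, 0.1901]
tool_rot: [179.8, -0.1, 79.4]
wrist_force: [-0.1, -0.4, -1.6]
gripper_width: 0.405
```

```bash
python3 plan.py e -0.0925 0.004 0.25 90 5
```

```text
t 8.1 pos [0.5353 0.2644 0.1901] rot [ 1.7982e+02 -8.0000e-02  7.9390e+01] F [-0.1  -0.36 -1.65] w 35.7 j [ 15.  33.  81.  -0.  66. -64.]
goal [0.5348 0.2637 0.25  ] rows 5 dist [-0.0005 -0.0007  0.0599]
[[-0.0, -0.0, -0.4], [-0.0, -0.0, -0.4], [-0.0, -0.0, -0.4], [-0.0, -0.0, -0.4], [-0.0, -0.0, -0.4]] [[0.001, -0.0, 0.001], [0.001, -0.0, 0.001], [0.001, -0.0, 0.001], [0.001, -0.0, 0.001], [0.001, -0.0, 0.001]]
```

{"fn": "move_arm", "kwargs": {
  "xyz": [
    [0,0,-0.2],
    [0,0,-0.4],
    [0,0,-0.4],
    [0,0,-0.4],
    [0,0,-0.4]
  ],
  "rotation": [
    [0,0,0],
    [0,0,0],
    [0,0,0],
    [0,0,0],
    [0,0,0]
  ]
}}

```text
t: 8.6
position: [0.5348, 0.2643, 0.2481]
tool_rot: [179.9, -0.1, 79.4]
wrist_force: [1.1, 0.2, -1.6]
gripper_width: 0.409
```

```bash
python3 plan.py e -0.0925 0.004 0.35 90 5
```

```text
t 8.6 pos [0.5348 0.2643 0.2481] rot [ 1.7988e+02 -5.0000e-02  7.9390e+01] F [ 1.07  0.17 -1.59] w 36.0 j [ 15.  29.  77.  -0.  73. -64.]
goal [0.5348 0.2637 0.35  ] rows 5 dist [-0.     -0.0006  0.1019]
[[-0.0, 0.0, -0.68], [-0.0, 0.0, -0.68], [-0.0, 0.0, -0.68], [-0.0, 0.0, -0.68], [-0.0, 0.0, -0.68]] [[0.0, -0.0, 0.001], [0.0, -0.0, 0.001], [0.0, -0.0, 0.001], [0.0, -0.0, 0.001], [0.0, -0.0, 0.001]]
```

{"fn": "move_arm", "kwargs": {
  "xyz": [
    [0,0,-0.6],
    [0,0,-0.7],
    [0,0,-0.7],
    [0,0,-0.7],
    [0,0,-0.5]
  ],
  "rotation": [
    [0,0,0],
    [0,0,0],
    [0,0,0],
    [0,0,0],
    [0,0,0]
  ]
}}

```text
t: 9.1
position: [0.5338, 0.2641, 0.3527]
tool_rot: [179.7, -0.1, 79.4]
wrist_force: [-1.1, -0.0, -1.3]
gripper_width: 0.404
```

{"fn": "move_arm", "kwargs": {
  "xyz": [
    [0,0,-0.3],
    [0,0,-0.3],
    [0,0,-0.2],
    [0,0,0],
    [0,0,0]
  ],
  "rotation": [
    [0,0,0],
    [0,0,0],
    [0,0,0],
    [0,0,0],
    [0,0,0]
  ]
}}

```text
t: 9.6
position: [0.5334, 0.264, 0.3809]
tool_rot: [179.6, -0.2, 79.4]
wrist_force: [-0.4, -0.1, -2.5]
gripper_width: 0.403
```

```bash
python3 plan.py e -0.0925 0.004 0.35 90 5;  python3 -c "
from h import *
snap('side','s8.png');snap('wrist','w8.png')"
```

```text
t 9.6 pos [0.5334 0.264  0.3809] rot [179.59  -0.2   79.39] F [-0.36 -0.13 -2.46] w 35.4 j [ 15.  25.  65.  -0.  90. -64.]
goal [0.5348 0.2637 0.35  ] rows 5 dist [ 0.0014 -0.0003 -0.0309]
[[-0.0, 0.01, 0.21], [-0.0, 0.01, 0.21], [-0.0, 0.01, 0.21], [-0.0, 0.01, 0.21], [-0.0, 0.01, 0.21]] [[0.001, -0.001, 0.001], [0.001, -0.001, 0.001], [0.001, -0.001, 0.001], [0.001, -0.001, 0.001], [0.001, -0.001, 0.001]]
```

View pics/s8.png

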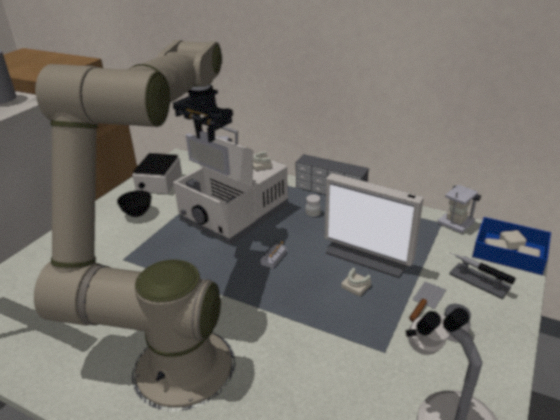

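View pics/w8.png

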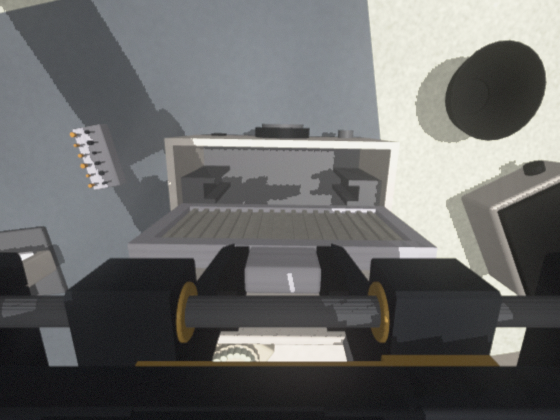

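The filter hangs clear at side-view (215,155), and the flap is still open behind it. I'll carry it over, moving forward first.

```bash
python3 plan.py w 0.46 0.11 0.38 81.5 10
```

```text
t 9.7 pos [0.5334 0.264  0.3808] rot [179.6   -0.19  79.39] F [ 0.1  -0.02 -0.93] w 35.6 j [ 15.  25.  65.  -0.  90. -64.]
goal [0.46 0.11 0.38] rows 10 dist [-0.0734 -0.154  -0.0008]
[[-0.55, -0.15, -0.0], [-0.55, -0.15, 0.0], [-0.55, -0.15, 0.0], [-0.55, -0.15, 0.0], [-0.55, -0.15, 0.0]] [[0.001, -0.0, -0.004], [0.001, -0.0, -0.004], [0.001, -0.0, -0.004], [0.001, -0.0, -0.004], [0.001, -0.0, -0.004]]
[[-0.55, -0.16, 0.0], [-0.55, -0.16, 0.0], [-0.55, -0.16, 0.0], [-0.54, -0.16, 0.0], [-0.54, -0.16, 0.0]] [[0.001, -0.0, -0.004], [0.001, -0.0, -0.004], [0.001, -0.0, -0.004], [0.001, -0.0, -0.004], [0.001, -0.0, -0.004]]
```

{"fn": "move_arm", "kwargs": {
  "xyz": [
    [-0.2,-0.15,0],
    [-0.45,-0.2,0],
    [-0.55,-0.2,0],
    [-0.6,-0.15,0],
    [-0.65,-0.15,0]
  ],
  "rotation": [
    [0.001,0,-0.004],
    [0.001,0,-0.004],
    [0.001,0,-0.004],
    [0.001,0,-0.004],
    [0.001,0,-0.004]
  ]
}}

```text
t: 10.2
position: [0.4928, 0.1943, 0.3776]
tool_rot: [-179.8, -0.1, 80.8]
wrist_force: [-0.2, 0.4, -2.1]
gripper_width: 0.406
```

{"fn": "move_arm", "kwargs": {
  "xyz": [
    [-0.65,-0.15,0],
    [-0.65,-0.15,0],
    [-0.65,-0.15,0],
    [-0.65,-0.15,0],
    [-0.65,-0.15,0]
  ],
  "rotation": [
    [0.001,0,-0.004],
    [0.001,0,-0.004],
    [0.001,0,-0.004],
    [0.001,0,-0.004],
    [0.001,0,-0.004]
  ]
}}

```text
t: 10.7
position: [0.4511, 0.0969, 0.3761]
tool_rot: [-179.4, -0.0, 82.1]
wrist_force: [0.0, -0.8, -1.7]
gripper_width: 0.404
```

```bash
python3 plan.py w 0.47 -0.245 0.36 86.5 20
```

```text
t 10.7 pos [0.4511 0.0969 0.3761] rot [-1.794e+02 -5.000e-02  8.205e+01] F [ 0.02 -0.79 -1.66] w 35.5 j [ -3.   7.  88.   0.  85. -85.]
goal [ 0.47  -0.245  0.36 ] rows 20 dist [ 0.0189 -0.3419 -0.0161]
[[-0.56, 0.11, 0.03], [-0.56, 0.11, 0.03], [-0.56, 0.11, 0.03], [-0.56, 0.1, 0.03], [-0.56, 0.1, 0.03]] [[-0.001, -0.0, -0.004], [-0.001, -0.0, -0.004], [-0.001, -0.0, -0.004], [-0.001, -0.0, -0.004], [-0.001, -0.0, -0.004]]
[[-0.56, 0.1, 0.03], [-0.56, 0.1, 0.03], [-0.56, 0.09, 0.03], [-0.56, 0.09, 0.03], [-0.56, 0.09, 0.03]] [[-0.001, -0.0, -0.004], [-0.001, -0.0, -0.004], [-0.001, -0.0, -0.004], [-0.001, -0.0, -0.004], [-0.001, -0.0, -0.004]]
[[-0.56, 0.09, 0.03], [-0.56, 0.09, 0.03], [-0.56, 0.08, 0.03], [-0.56, 0.08, 0.03], [-0.57, 0.08, 0.03]] [[-0.001, -0.0, -0.004], [-0.001, -0.0, -0.004], [-0.001, -0.0, -0.004], [-0.001, -0.0, -0.004], [-0.001, -0.0, -0.004]]
[[-0.57, 0.08, 0.03], [-0.57, 0.08, 0.03], [-0.57, 0.07, 0.03], [-0.57, 0.07, 0.03], [-0.57, 0.07, 0.03]] [[-0.001, -0.0, -0.004], [-0.001, -0.0, -0.004], [-0.001, -0.0, -0.004], [-0.001, -0.0, -0.004], [-0.001, -0.0, -0.004]]
```

{"fn": "move_arm", "kwargs": {
  "xyz": [
    [-0.58,0.1,0.03],
    [-0.58,0.1,0.03],
    [-0.58,0.1,0.03],
    [-0.58,0.1,0.03],
    [-0.58,0.1,0.03]
  ],
  "rotation": [
    [-0.002,0,-0.004],
    [-0.002,0,-0.004],
    [-0.002,0,-0.004],
    [-0.002,0,-0.004],
    [-0.002,0,-0.004]
  ]
}}

```text
t: 11.2
position: [0.4507, 0.0046, 0.3705]
tool_rot: [-179.9, -0.0, 83.3]
wrist_force: [-0.9, 0.0, -1.6]
gripper_width: 0.402
```

{"fn": "move_arm", "kwargs": {
  "xyz": [
    [-0.58,0.1,0.03],
    [-0.58,0.1,0.03],
    [-0.58,0.1,0.03],
    [-0.58,0.1,0.03],
    [-0.58,0.1,0.03]
  ],
  "rotation": [
    [-0.001,0,-0.004],
    [-0.001,0,-0.004],
    [-0.001,0,-0.004],
    [-0.001,0,-0.004],
    [-0.001,0,-0.004]
  ]
}}

```text
t: 11.7
position: [0.4531, -0.0871, 0.3646]
tool_rot: [179.9, -0.1, 84.5]
wrist_force: [-0.2, 0.5, -3.1]
gripper_width: 0.404
```

```bash
python3 plan.py w 0.475 -0.248 0.36 86.5 10
```

```text
t 11.7 pos [ 0.4531 -0.0871  0.3646] rot [ 1.7988e+02 -6.0000e-02  8.4510e+01] F [-0.15  0.47 -3.11] w 35.6 j [ -26.    7.   90.    0.   83. -110.]
goal [ 0.475 -0.248  0.36 ] rows 10 dist [ 0.0219 -0.1609 -0.0046]
[[-0.53, 0.12, 0.01], [-0.53, 0.12, 0.01], [-0.53, 0.12, 0.01], [-0.53, 0.12, 0.02], [-0.53, 0.12, 0.02]] [[0.0, -0.0, -0.003], [0.0, -0.0, -0.003], [0.0, -0.0, -0.003], [0.0, -0.0, -0.003], [0.0, -0.0, -0.003]]
[[-0.53, 0.11, 0.02], [-0.53, 0.11, 0.02], [-0.53, 0.11, 0.02], [-0.53, 0.11, 0.02], [-0.53, 0.11, 0.02]] [[0.0, -0.0, -0.003], [0.0, -0.0, -0.003], [0.0, -0.0, -0.003], [0.0, -0.0, -0.003], [0.0, -0.0, -0.003]]
```

{"fn": "move_arm", "kwargs": {
  "xyz": [
    [-0.55,0.12,0.02],
    [-0.55,0.12,0.02],
    [-0.55,0.12,0.02],
    [-0.55,0.12,0.02],
    [-0.55,0.12,0.02]
  ],
  "rotation": [
    [0,0,-0.003],
    [0,0,-0.003],
    [0,0,-0.003],
    [0,0,-0.003],
    [0,0,-0.003]
  ]
}}

```text
t: 12.2
position: [0.4608, -0.174, 0.3601]
tool_rot: [-180.0, -0.1, 85.4]
wrist_force: [-0.9, -0.0, -1.7]
gripper_width: 0.406
```

{"fn": "move_arm", "kwargs": {
  "xyz": [
    [-0.55,0.12,0.02],
    [-0.5,0.12,0.02],
    [-0.45,0.12,0.02],
    [-0.4,0.12,0.02],
    [-0.3,0.1,0.02]
  ],
  "rotation": [
    [0,0,-0.003],
    [0,0,-0.003],
    [0,0,-0.003],
    [0,0,-0.003],
    [0,0,-0.003]
  ]
}}

```text
t: 12.7
position: [0.4722, -0.2451, 0.3558]
tool_rot: [-179.9, -0.2, 86.3]
wrist_force: [-0.6, 0.3, -2.3]
gripper_width: 0.403
```

```bash
python3 plan.py w 0.475 -0.248 0.255 86.5 10; python3 -c "
from h import *
snap('side','s9.png');snap('top','t9.png')"
```

```text
t 12.7 pos [ 0.4722 -0.2451  0.3558] rot [-1.7991e+02 -1.7000e-01  8.6300e+01] F [-0.64  0.29 -2.27] w 35.4 j [ -40.   17.   79.    0.   84. -126.]
goal [ 0.475 -0.248  0.255] rows 10 dist [ 0.0028 -0.0029 -0.1008]
[[-0.01, 0.01, 0.34], [-0.01, 0.01, 0.34], [-0.01, 0.01, 0.34], [-0.01, 0.01, 0.34], [-0.01, 0.01, 0.34]] [[-0.0, -0.0, -0.0], [-0.0, -0.0, -0.0], [-0.0, -0.0, -0.0], [-0.0, -0.0, -0.0], [-0.0, -0.0, -0.0]]
[[-0.01, 0.01, 0.34], [-0.01, 0.01, 0.34], [-0.01, 0.01, 0.34], [-0.01, 0.01, 0.34], [-0.01, 0.01, 0.34]] [[-0.0, -0.0, -0.0], [-0.0, -0.0, -0.0], [-0.0, -0.0, -0.0], [-0.0, -0.0, -0.0], [-0.0, -0.0, -0.0]]
```

View pics/s9.png

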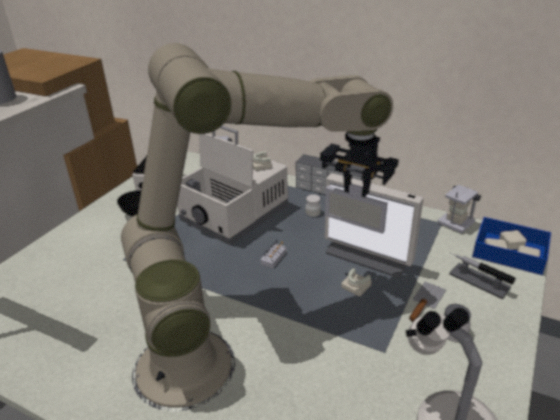

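View pics/t9.png

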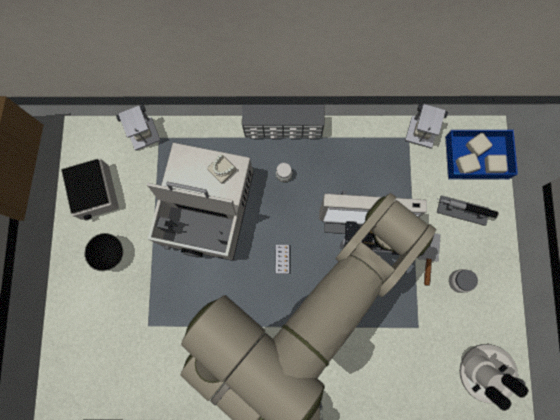

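The side view shows the filter (355,212) upright in front of the screen and above the cast. Flap is open at (225,160). I'll lower by 100 mm.

{"fn": "move_arm", "kwargs": {
  "xyz": [
    [-0.05,0.02,0.25],
    [-0.05,0.02,0.4],
    [0,0.02,0.4],
    [0,0.02,0.4],
    [0,0,0.4]
  ],
  "rotation": [
    [0,0,0],
    [0,0,0],
    [0,0,0],
    [0,0,0],
    [0,0,0]
  ]
}}

```text
t: 13.3
position: [0.4746, -0.2465, 0.2963]
tool_rot: [-179.9, -0.2, 86.4]
wrist_force: [-0.1, 0.1, -1.1]
gripper_width: 0.403
```

{"fn": "move_arm", "kwargs": {
  "xyz": [
    [0,0,0.4],
    [0,0,0.4],
    [0,0,0.35],
    [0,0,0.2],
    [0,0,0.1]
  ],
  "rotation": [
    [0,0,0],
    [0,0,0],
    [0,0,0],
    [0,0,0],
    [0,0,0]
  ]
}}

```text
t: 13.8
position: [0.4736, -0.2437, 0.2462]
tool_rot: [-179.7, -0.4, 86.5]
wrist_force: [-0.4, -1.0, -1.5]
gripper_width: 0.403
```

```bash
python3 plan.py w 0.475 -0.248 0.255 86.5 5; python3 - <<'E'
from h import *
c=snap('side','s10.png');snap('top','t10.png');snap('wrist','w10.png')
E
```

```text
t 13.8 pos [ 0.4736 -0.2437  0.2462] rot [-179.69   -0.38   86.51] F [-0.38 -0.96 -1.47] w 35.4 j [ -40.   22.   89.    0.   70. -126.]
goal [ 0.475 -0.248  0.255] rows 5 dist [ 0.0014 -0.0043  0.0088]
[[-0.03, 0.01, -0.06], [-0.03, 0.01, -0.06], [-0.03, 0.01, -0.06], [-0.03, 0.01, -0.06], [-0.03, 0.01, -0.06]] [[-0.001, -0.001, 0.0], [-0.001, -0.001, 0.0], [-0.001, -0.001, 0.0], [-0.001, -0.001, 0.0], [-0.001, -0.001, 0.0]]
```

View pics/s10.png

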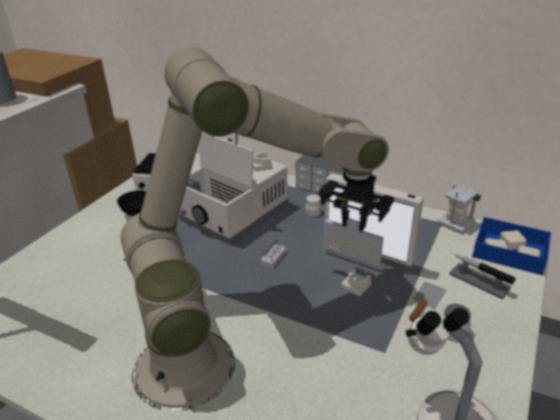

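View pics/w10.png

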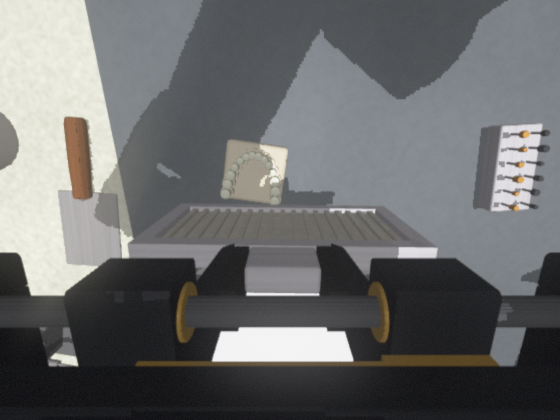

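The filter hangs at about (355,243) in the side view, in front of the screen. The wrist view shows it square, with the cast ahead of it. I'll trim and then measure it.

{"fn": "move_arm", "kwargs": {
  "xyz": [
    [-0.2,0.05,-0.2],
    [-0.1,0,-0.08],
    [0,0,0],
    [0,0,0],
    [0,0,0]
  ],
  "rotation": [
    [-0.004,-0.004,0],
    [0,0,0],
    [0,0,0],
    [0,0,0],
    [0,0,0]
  ]
}}

```text
t: 14.45
position: [0.4753, -0.2546, 0.2582]
tool_rot: [179.8, 0.0, 86.5]
wrist_force: [-0.1, 0.1, -3.1]
gripper_width: 0.403
```

```bash
python3 plan.py w 0.475 -0.250 0.255 86.5 5; python3 - <<'E'
from h import *
c=snap('side','s11.png');P=pc(c)
m=np.zeros(P.shape[:2],bool); m[205:275,315:395]=1
m&=(P[...,0]>0.45)&(P[...,0]<0.50)&(P[...,2]>0.085)&(P[...,2]<0.19)
Q=P[m];m0=np.median(Q,0);u,s,vt=np.linalg.svd(Q-m0,full_matrices=False);print(len(Q),m0,vt[2]);print(np.percentile(Q,[1,50,99],axis=0).round(4))
# outline along sides
a=Q[abs(Q[:,2]-0.12)<0.015]; print('y range',a[:,1].min(),a[:,1].max()); b=Q[abs(Q[:,1]+0.25)<0.05]; print('z range',b[:,2].min(),b[:,2].max())
# screen vs filter: screen pts
S=np.zeros_like(m); S[200:250,385:412]=1; q=P[S]; q=q[abs(q[:,0]-0.57)<0.03]; print('screen',np.median(q,0))
# bystander check in top view
t=snap('top','t11.png')
a=cv2.imread('pics/top0.png');b=cv2.imread('pics/t11.png'); cv2.imwrite('pics/cmp.png',np.vstack([a[130:320,140:520],b[130:320,140:520]]))
# flap
T=pc(t); n=T[150:215,148:240]; k=(n[...,2]>0.2)&(n[...,2]<0.3); f=n[k]; mm=np.median(f,0); u,s,vt=np.linalg.svd(f-mm,full_matrices=False); print('flap',len(f),mm,vt[2])
E
```

```text
t 14.45 pos [ 0.4753 -0.2546  0.2582] rot [1.7984e+02 5.0000e-02 8.6480e+01] F [-0.1   0.06 -3.08] w 35.4 j [ -41.   22.   87.    0.   71. -127.]
goal [ 0.475 -0.25   0.255] rows 5 dist [-0.0003  0.0046 -0.0032]
[[0.03, -0.0, 0.02], [0.03, -0.0, 0.02], [0.03, -0.0, 0.02], [0.03, -0.0, 0.02], [0.03, -0.0, 0.02]] [[0.001, 0.0, -0.0], [0.001, 0.0, -0.0], [0.001, 0.0, -0.0], [0.001, 0.0, -0.0], [0.001, 0.0, -0.0]]
1702 [ 0.47131794 -0.26123862  0.14581419] [-0.99728847  0.07301795  0.00916954]
[[ 0.4604 -0.3408  0.0978]
 [ 0.4713 -0.2612  0.1458]
 [ 0.4836 -0.173   0.1892]]
y range -0.3416256683958655 -0.1717324729405318
z range 0.09157903936589107 0.1898019654553753
screen [ 0.56522458 -0.3484274   0.1557971 ]
flap 968 [0.60222828 0.24297649 0.25535704] [-0.98216807  0.18690974  0.02026411]
```

View pics/cmp.png

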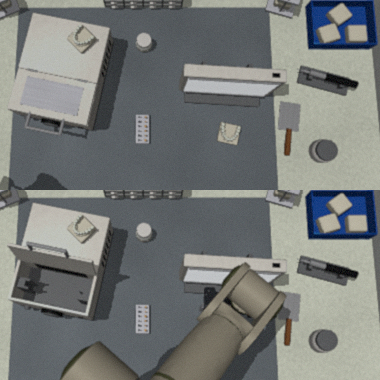

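View pics/s11.png

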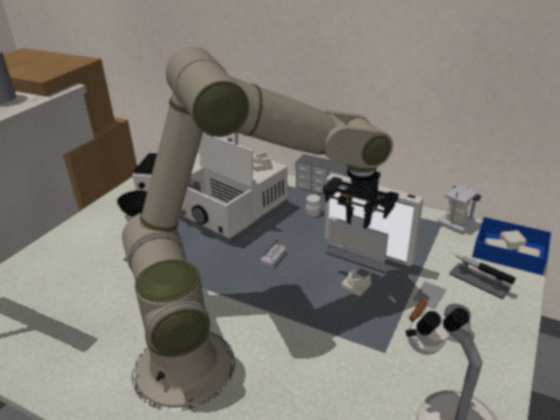

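Filter centre measures about (0.479, -0.257, 0.143). The screen middle is about (0.569, -0.254, 0.14), so the gap is about 90 mm. The tilt is under 1° and the flap is at about 1.55–1.6 rad. I'll let it settle once and then hand in.

{"fn": "move_arm", "kwargs": {
  "xyz": [
    [0,0,0],
    [0,0,0],
    [0,0,0],
    [0,0,0],
    [0,0,0]
  ],
  "rotation": [
    [0,0,0],
    [0,0,0],
    [0,0,0],
    [0,0,0],
    [0,0,0]
  ]
}}

```text
t: 15.05
position: [0.4752, -0.2542, 0.2578]
tool_rot: [179.9, 0.0, 86.5]
wrist_force: [-0.0, -0.6, -1.6]
gripper_width: 0.406
```

```bash
python3 - <<'E'
from h import *
s=manip.read_state(); print(s['t'],s['position'],s['tool_rot'],s['dq'].round(2),s['gripper_width']*88)
print(manip.close_job())
E
```

```text
15.05 [ 0.47523508 -0.25420224  0.2577673 ] [1.79875016e+02 1.25577198e-02 8.65051733e+01] [-0.05 -0.    0.09 -0.   -0.02  0.01] 35.68491906049718
the job is handed in; nothing more can be done
None
```

I opened the flap by its handle and left it standing open. I then drew the filter straight up by its tab and held it upright in front of the viewer's screen. The job was handed in at 15.05 s with the filter still gripped; no verdict was reported.

Last checks, from the camera depth and the arm's state:
- **Flap:** it stands at about 1.55–1.6 rad. That is a little less than the 1.65 rad I aimed for, but above the required 1.2.
- **Filter position:** its centre is about 90 mm in front of the screen. It is within about 5 mm of the middle sideways and in height.
- **Filter attitude:** it is parallel to the screen and upright, each within about 1°. The arm was at rest.
- **Grip:** the fingers read 35.7 mm on the 36 mm tab, with the grip set to 45 N.
- **Bystanders:** the ones I could see in the before/after views look unmoved. In the last top view the arm hides the cast by the viewer, so I checked that one only by eye in the side and wrist pictures. The bowl was outside the top-view comparison and I did not check it separately.

**Disagreements:**
- While I was pulling the flap, the handle's measured radius came out 3–10 mm short of the given 165 mm, and the wrist force reached about 18 N. I eased the path inward.
- The gripper read about 7 mm on the 10 mm bar, but the pull worked.

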